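Clear sea glass from a T-slot with the slot scraper

TASK

A piece of sea glass has lodged in one of the two T-slots of the aluminium frame-gluing plate. Lower the narrow steel foot of the slot scraper into that slot between the closed end and the glass, and push the glass along and out of the open end so that it drops into the white dish. Do not touch the glass with the gripper, and leave the scraper let go, standing upright in the slot.

Things in the scene. Friction and masses are not known exactly. Their poses are not given: they have to be found in the camera images.
- plate: Fixed aluminium plate, 260 mm long (x), 170 wide (y), 64 high. Origin: centre of underside. Two T-slots run along x, centred at y = +45 and -45: 36 wide at the mouth, 54 wide below z = 56, floor at z = 40. A dark steel bar closes both from x = -130 to -118; both open at x = +130. One holds the glass, the other a loose clamp nut with a black knob 100 mm above the table, not part of the job.
- glass: Lodged frosted green sea glass, a flat rounded disc 46 x 40 mm, 10 thick, about 30 g. It lies flat and free to slide on the floor of one slot under the lips (too wide to lift out), seen through the mouth, its centre starting 85 to 130 mm from the open end. Origin: centre of its underside; any yaw.
- scraper: Slot scraper, 250 g, standing upright: steel foot 50 mm long (x), 20 wide (y), 34 high; above it a wooden handle block 60 long (x), 24 wide (y), from 34 to 84 mm above the underside: grip it across the 24. Origin: centre of the foot's underside, z up; both ends alike. The sanding block nearby has the same handle but a broad 90 x 60 mm cork sole that fits no slot.
- dish: White rectangular ceramic dish, loose, 500 g, 120 mm long (x), 180 wide (y), 20 high, walls and floor 4 thick, standing on the table close against the plate's open end, lower than the slot floors, across both slots. Origin: centre of its underside; x runs in line with the slots, away from the plate.

How it is judged:
On the way, in this order (a step that is already met when the one before it is completed fails the run):
1. the scraper's foot is down in the slot that holds the glass (z of scraper in the frame of plate between 0.03 and 0.055 m and x of scraper in the frame of plate between -0.125 and 0.13 m and (y of scraper in the frame of plate between 0.025 and 0.065 m or y of scraper in the frame of plate between -0.065 and -0.025 m) and (y of each of scraper, glass in the frame of plate above 0.02 m or y of each of scraper, glass in the frame of plate below -0.02 m)), for 0.1 s.
2. the scraper, its foot in the slot, pushes the glass to within 55 mm of the open end (x of glass in the frame of plate above 0.075 m and z of glass in the frame of plate above 0.03 m and contact force between scraper and glass above 0.02 N and z of scraper in the frame of plate below 0.06 m and (y of each of scraper, glass in the frame of plate above 0.02 m or y of each of scraper, glass in the frame of plate below -0.02 m)).
At the end, for the whole second after the job is handed in: The glass lies at rest in the dish (its centre within the dish's outline and less than 30 mm above its underside), and the scraper stands at rest and let go in a slot of the plate, its foot's underside less than 55 mm above the table and its tilt under 0.25 rad (x of glass in the frame of dish between -0.062 and 0.062 m and y of glass in the frame of dish between -0.092 and 0.092 m and z of glass in the frame of dish below 0.03 m and linear speed of each of glass, scraper below 0.02 m/s and z of scraper in the frame of plate between 0.03 and 0.055 m and x of scraper in the frame of plate between -0.125 and 0.13 m and (y of scraper in the frame of plate between 0.025 and 0.065 m or y of scraper in the frame of plate between -0.065 and -0.025 m) and angle between scraper's own z axis and vertical below 0.25 rad); the robot touches nothing.
It fails at once if the gripper's fingers touch the glass (contact force between the fingers and glass above 0.5 N).
It also fails if it takes over 38 s, if anything falls off the work surface, if the arm or the gripper's body presses on something with over 40 N, if the wrist force passes 120 N, or if a joint passes its speed limit or range.

ROBOT

A 7-joint arm with a two-finger parallel gripper is mounted at the origin on the work surface. World frame = base frame: x ahead of the robot, y to its left, z up, the work surface at z = 0. Lengths are in m, angles in rad, forces in N, time in s.
With the tool pointing down it reaches from about 0.425 to 0.825 m from the base axis. Payload 3.6 kg.
Tool frame: the origin (TCP) lies at the very end of the fingers, on their centre line; the grasp point (between the pads) lies 19 mm behind it; z points along the fingers, y is the line along which they close (so a half turn about z gives the same grasp; the last joint's range is limited). The gripper opens to 85 mm and grips with 20 to 120 N. Pads are 22 mm wide; open, the fingers measure 114 mm over their backs; the gripper's body (76 mm by 85 mm) begins 54 mm behind the grasp point. The pads swing forward as they close: fully open they stand 13 mm farther back than shut.
Start: joints at [-1.25, 0.615, -0.013, 1.423, 0.008, 1.103, -0.04], TCP at [0.221, 0.611, 0.231] pointing down, gripper open.
Joint ranges: [-3.12, 3.12], [-0.3, 2.06], [-1.34, 1.32], [0.26, 2.42], [-1.36, 4.5], [0.01, 1.98], [-2.84, 2.84]. Speed limits (rad/s): [2.79, 2.79, 3.14, 3.14, 3.14, 3.14, 3.14].

INTERFACE

Orientations are given as a rotation vector (axis times angle).
In Python, from rig import arm gives the robot as it stands. The module is installed in compiled form; this text tells all that it offers. Calls block until the motion is done:
- arm.goto(position, orientation): joint-space move of the TCP to a pose.
- arm.move_linear(position, max_speed=0.15, attitude=None, threshold=None): straight line of the TCP; attitude=None keeps the orientation; max_speed is the mean speed in m/s. With threshold (N) it stops when the force on the tool has changed by that much, and returns True; else False.
- arm.set_joints(angles): joint-space move.
- arm.command_gripper(opening, effort=None): finger opening in m; effort is the grip in N (None keeps the last); returns when the fingers have stopped.
- arm.dwell(seconds).
- arm.inverse_kinematics(position, orientation): joint angles nearest the present ones, or None.
- arm.snapshot(name): name is "scene" or "top"; returns (picture, depth): 480x640x3 uint8, red, green, blue; 480x640 float32, m along the optical axis (not along the pixel's ray), 0 where there is no reading.
- arm.camera_model(name): a dict with "fx", "fy", "cx", "cy" (pixels), "R" (3x3) and "t" (3): a world point X has camera coordinates R X + t. Camera axes: x right, y down, z forward; pixel columns grow to the right and rows downward; lengths in m; the calibration is good to about 2 mm. A picture is of the moment at which its call begins. camera_model takes no time and is no camera call.
A pose or a line that the arm cannot do raises arm.PlanningError and nothing moves.
- arm.finish_job(): hands the job in; it is judged then, once.
Trained networks look in the newest picture that a camera, given by its name, has taken for a name from the list of things; names that differ only in an ending like _2 or _b are one class to them, and where a whole thing is asked for, a point or a joint stands for the part that bears it (a point fixed in the world has none). Each returns a list of dicts, best first, with "conf" (0 to 1); they miss things now and then, are a little off and sometimes report something else, mostly with a low value. They report only what shows in the picture. A call takes as long as a camera call.
- arm.look_for(camera, thing): "box" ([left, top, width, height] in pixels, round what is visible of it).
- arm.landmark_of(camera, thing): "location" ([column, row] in pixels: a listed point, or the origin of a listed thing).
Readings, each from a call of its own:
- arm.current_time(): time.
- arm.current_joint_pos(): joint angles.
- arm.current_qvel(): joint speeds.
- arm.current_tau(): joint torques, N m.
- arm.current_eef_pos(): TCP position.
- arm.current_ee_rot(): TCP orientation.
- arm.current_ft_force(): force on the tool from outside, world axes, zero at the start.
- arm.current_moment(): the same for the moment, N m.
- arm.current_gripper_width(): finger opening in m.
- arm.current_grip_force(): force on a finger pad.
Only numpy, scipy, OpenCV 4.12 (cv2) and the standard library are available. Lean on these libraries where they do the work, as an engineer would, in place of code of your own. Each camera call takes 0.05 s, during which the arm holds its last target. There are 200 camera calls.

## Working session

There is one attempt and no reset: what is moved stays moved. The work goes in short steps, each a Python script; the robot and the scene stay as the last script left them, time stands still between calls to the robot, and variables do not carry over. Pictures are saved under pics/ and viewed, at most 10 in all, crops included, and the job is handed in when it is done.

```bash
mkdir -p pics
python3 - <<'E'
from rig import arm
import cv2,numpy as np
for n in("top","scene"):
    p,d=arm.snapshot(n); cv2.imwrite(f"pics/{n}0.png",p[:,:,::-1]); np.save(f"{n}_d.npy",d); np.save(f"{n}_p.npy",p)
    m=arm.camera_model(n); print(n,m)
    for t in("plate","glass","scraper","dish"):
        print(t,arm.look_for(n,t)[:2],arm.landmark_of(n,t)[:2])
print(arm.current_time(),arm.current_ee_rot())
E
```

```text
top {'fx': 496.63162849583773, 'fy': 496.63162849583773, 'cx': 318.5425805578002, 'cy': 230.2011524178945, 'R': array([[-0.02815457, -0.99954208,  0.01108788],
       [-0.99467949,  0.02691452, -0.09944001],
       [ 0.09909605, -0.01382858, -0.99498178]]), 't': array([-0.01428611,  0.52949399,  0.77799369])}
plate [{'box': [188.8, 167.5, 175.3, 114.5], 'conf': 0.63}] [{'location': [278.7, 228.3], 'conf': 0.76}, {'location': [164.3, 221.6], 'conf': 0.43}]
glass [{'box': [250.4, 182.5, 27.9, 19.8], 'conf': 0.8}] [{'location': [268.2, 198.1], 'conf': 0.87}]
scraper [] [{'location': [477.7, 279.3], 'conf': 0.64}]
dish [{'box': [122.2, 165.9, 77.2, 109.5], 'conf': 0.68}] [{'location': [162.4, 221.8], 'conf': 0.78}]
scene {'fx': 599.9166797226155, 'fy': 599.9166797226155, 'cx': 322.36044416996657, 'cy': 239.7481456748977, 'R': array([[ 0.05796384,  0.99828727,  0.00792001],
       [ 0.70367105, -0.03522736, -0.70965209],
       [-0.70815764,  0.04670724, -0.70450776]]), 't': array([ 0.01289172, -0.31328815,  1.50127456])}
plate [{'box': [291.7, 215.1, 152.2, 94.7], 'conf': 0.67}, {'box': [369.7, 265.1, 24.1, 10.7], 'conf': 0.4}] [{'location': [363.7, 272.2], 'conf': 0.76}, {'location': [191.1, 244.8], 'conf': 0.32}]
glass [{'box': [368.8, 269.6, 25.3, 5.7], 'conf': 0.56}] [{'location': [379.3, 278.0], 'conf': 0.74}]
scraper [{'box': [171.0, 205.1, 37.7, 43.2], 'conf': 0.8}] [{'location': [192.4, 243.4], 'conf': 0.87}]
dish [{'box': [430.4, 235.6, 84.0, 80.0], 'conf': 0.58}] [{'location': [465.9, 278.7], 'conf': 0.67}]
0.9 [-5.41889329e-01 -3.09446592e+00 -5.42258657e-05]
```

View pics/top0.png

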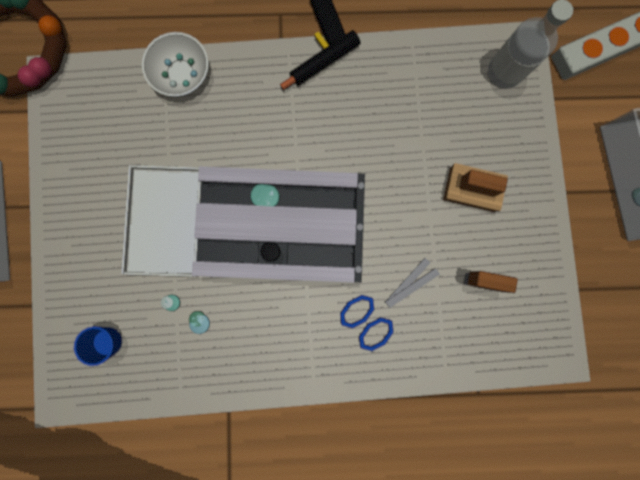

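View pics/scene0.png

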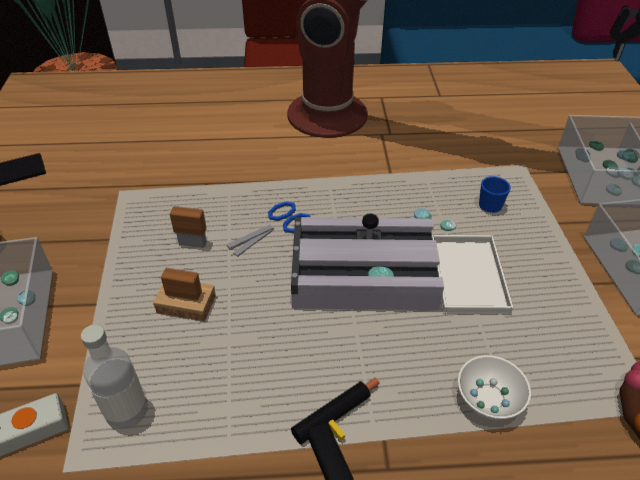

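The top view shows the glass at (265,196), in the slot farther from the robot. The knob is at (270,252) in the near slot, the closed bar at column 360 and the dish on the left. The scraper is at (493,282) and the sanding block at (478,185). Next I turn the depth images into positions.

```bash
cat > h.py <<'E'
import numpy as np,cv2
def cloud(m,d):
    v,u=np.mgrid[:480,:640]
    c=np.stack([(u-m['cx'])/m['fx']*d,(v-m['cy'])/m['fy']*d,d],-1)
    return (c-m['t'])@m['R']
def ray(m,px,z):
    r=m['R'].T@np.array([(px[0]-m['cx'])/m['fx'],(px[1]-m['cy'])/m['fy'],1]); o=-m['R'].T@m['t']
    return o+r*(z-o[2])/r[2]
def rect(P):
    (c,s,a)=cv2.minAreaRect((P[:,:2]*1000).astype(np.float32)); return np.round(c,1),np.round(s,1),round(a,1)
E
python3 - <<'E'
from rig import arm
from h import *
for n in("top","scene"):
    d=np.load(n+"_d.npy"); m=arm.camera_model(n); W=cloud(m,d); ok=d>0
    p=np.load(n+"_p.npy").astype(int)
    def reg(name,box,lo,hi,extra=True):
        M=np.zeros((480,640),bool); l,t,r,b=box; M[t:b,l:r]=1
        M&=ok&(W[...,2]>lo)&(W[...,2]<hi)&extra
        M=cv2.erode(M.astype(np.uint8),np.ones((2,2)))>0
        P=W[M]; print(n,name,len(P),rect(P),np.round(np.median(P,0),4),np.round(np.percentile(P[:,2],[5,95]),4))
    G=(p[...,1]-p[...,0]>40)
    if n=="top":
        reg("plate",(180,155,380,295),.056,.07); reg("handle",(460,262,530,300),.075,.095)
        reg("sand",(440,160,520,215),.07,.2)
        reg("glass",(240,175,290,212),.03,.06,G); reg("dish",(115,155,203,285),.014,.026)
    else:
        reg("plate",(280,205,450,315),.056,.072); reg("handle",(160,195,215,255),.075,.095)
        reg("glass",(360,258,400,282),.03,.06,G); reg("dish",(425,225,520,325),.012,.026)
E
```

```text
top plate 10421 (array([536.1,  31.7]), array([258.9, 168.7]), 86.0) [0.5356 0.0279 0.0639] [0.0617 0.0662]
top handle 591 (array([ 437.9, -293.1]), array([59.1, 22.3]), 77.1) [ 0.4379 -0.2924  0.0836] [0.0814 0.0859]
top sand 577 (array([ 592.3, -289.3]), array([59.4, 23. ]), 75.4) [ 0.5911 -0.2889  0.0795] [0.0763 0.0817]
top glass 368 (array([584.9,  55.2]), array([39.6, 29.5]), 88.3) [0.5832 0.0562 0.05  ] [0.0476 0.0523]
top dish 527 (array([552.5, 226.7]), array([119.5, 178.6]), 86.4) [0.5658 0.2714 0.0193] [0.0152 0.0217]
scene plate 6404 (array([538.9,  33.1]), array([258.1, 174.7]), 86.1) [0.5472 0.0265 0.0645] [0.0591 0.0671]
scene handle 320 (array([ 442.3, -292.2]), array([58. , 24.4]), 76.7) [ 0.4457 -0.2907  0.0837] [0.0777 0.0864]
scene glass 153 (array([579.4,  55.8]), array([38.9, 20.8]), 87.1) [0.5805 0.0563 0.0512] [0.0485 0.0533]
scene dish 639 (array([553.7, 211.7]), array([150.3, 185. ]), 86.3) [0.6163 0.241  0.0188] [0.0131 0.0224]
```

```bash
cat >> h.py <<'E'
def down(psi):  # tool down, tool y at psi degrees
    a=np.radians((psi+90)/2); return np.pi*np.array([np.cos(a),np.sin(a),0])
TH=np.radians(86.0); PC=np.array([.537,.032])
EX=np.array([np.cos(TH),np.sin(TH)]); EY=np.array([-EX[1],EX[0]])
def W(x,y,z): return np.r_[PC+x*EX+y*EY,z]
def plate(p): d=np.asarray(p)[:2]-PC; return d@EX,d@EY
E
python3 - <<'E'
from rig import arm
from h import *
o=down(-13.)
print(arm.inverse_kinematics([.439,-.293,.042],o),arm.inverse_kinematics(W(-.06,-.045,.08),down(-4.)))
arm.goto([.439,-.293,.14],o); print(arm.current_time())
arm.move_linear([.439,-.293,.042],.12); 
arm.command_gripper(.015,40)
print(arm.current_time(),arm.current_gripper_width(),arm.current_grip_force(),arm.current_eef_pos())
arm.move_linear([.439,-.293,.17],.15)
print(arm.current_gripper_width(),arm.current_ft_force())
arm.goto(W(-.06,-.045,.17),down(-4.))
p,d=arm.snapshot("scene"); cv2.imwrite("pics/s1.png",p[:,:,::-1]);np.save("s1d",d)
p,d=arm.snapshot("top"); cv2.imwrite("pics/t1.png",p[:,:,::-1])
print(arm.current_time(),arm.current_eef_pos(),arm.current_gripper_width())
E
```

```text
[ 0.44996868  0.70338331  0.14917792  1.96104176 -0.20514959  0.49143676
  0.51863587] [-0.18071695  0.7106518   0.31685715  1.79903424 -0.32762258  0.68365132
  0.250702  ]
4.1667
5.7167 0.023741505684768256 41.61895036697388 [ 0.43923994 -0.2930862   0.04229369]
0.02350979012855957 [-0.43219808  0.45442122 -3.68187947]
7.9583 [ 0.57704914 -0.03417663  0.17024797] 0.023736711591258394
```

```bash
python3 -c "
import cv2
p=cv2.imread('pics/s1.png');q=cv2.imread('pics/t1.png')
import numpy as np
cv2.imwrite('pics/c1.png',np.hstack([cv2.resize(p[160:330,250:450],(400,340),interpolation=2),cv2.resize(q[140:310,220:420],(400,340),interpolation=2)]))"
```

```text
(no output)
```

View pics/c1.png

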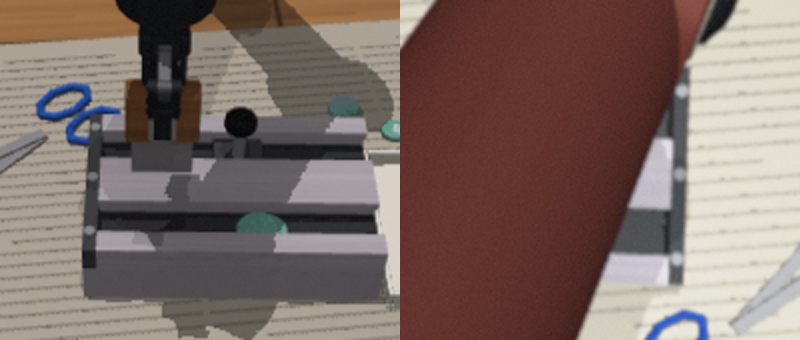

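The crop shows the scraper held upright and lined up. The underside of its foot is at about (331,245) in the scene image, where the projection puts it. The glass is untouched. Now I lower it.

Run:
```python
from rig import arm
from h import *
arm.move_linear(W(-.06,-.045,.115),.12)
hit=arm.move_linear(W(-.06,-.045,.0835),.05,threshold=6)
e=arm.current_eef_pos(); print(hit,e,arm.current_ft_force(),arm.current_time())
if e[2]<.088:
    arm.dwell(.1)
    hit=arm.move_linear(W(.05,-.045,e[2]),.06,threshold=15)
    print(hit,plate(arm.current_eef_pos()),arm.current_ft_force(),arm.current_gripper_width(),arm.current_time())
p,d=arm.snapshot("scene"); cv2.imwrite("pics/c2.png",cv2.resize(p[190:330,270:530,::-1],(780,420)))
```

```text
False [ 0.57783118 -0.03114389  0.08347555] [-1.09622267 -0.58576042 -2.1969222 ] 9.35
False (np.float64(0.0496554635144886), np.float64(-0.0450023796816718)) [ 0.55251297  0.22137378 -2.18085404] 0.023645707251033196 11.4333
```

View pics/c2.png

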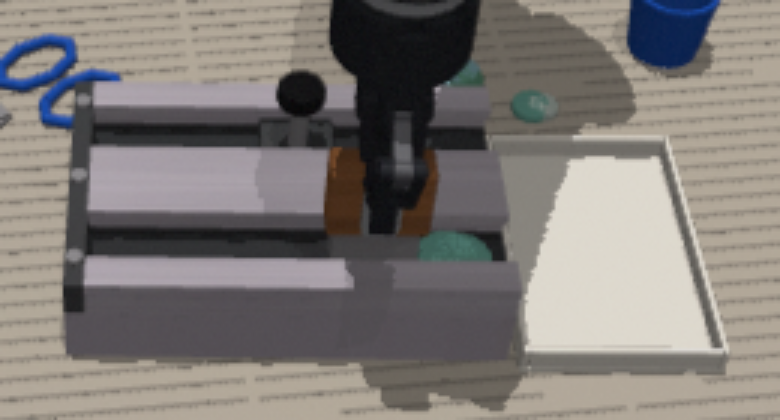

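The foot is in the slot and pushing the glass, which is at crop (455,248), near the open end. I keep pushing.

Run:
```python
from rig import arm
from h import *
hit=arm.move_linear(W(.125,-.045,.0835),.06,threshold=20)
print(hit,plate(arm.current_eef_pos()),arm.current_ft_force(),arm.current_time())
arm.dwell(.3)
arm.move_linear(W(.06,-.045,.0835),.1)
p,d=arm.snapshot("scene"); cv2.imwrite("pics/c3.png",cv2.resize(p[190:330,270:530,::-1],(780,420)))
print(arm.current_time())
```

```text
False (np.float64(0.12143264918944104), np.float64(-0.0473878772103142)) [-1.21385536 -5.28662983  7.56677235] 12.8833
14.0333
```

View pics/c3.png

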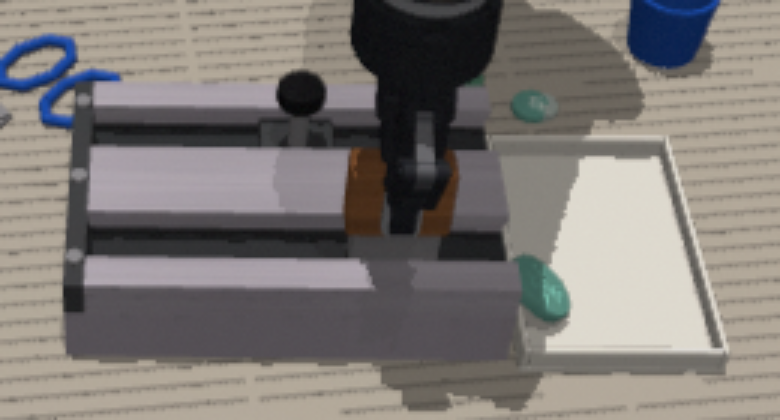

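The glass has left the slot and looks tilted, leaning against the plate's end at crop (543,290). I'll measure where it is now.

Run:
```python
from rig import arm
import h
from h import *
for n in("scene","top"):
    p,d=arm.snapshot(n); m=arm.camera_model(n); C=cloud(m,d); q=p.astype(int)
    M=(d>0)&(q[...,1]-q[...,0]>25)
    X=C[...,:2]-PC; a=X@EX; b=X@EY
    M&=(a>.06)&(a<.26)&(abs(b)<.09)
    P=np.c_[a[M],b[M],C[...,2][M]]
    print(n,len(P),*(np.round(np.percentile(P,[2,50,98],0),4) if len(P) else []))
    M=(d>0)&(C[...,2]>.014)&(C[...,2]<.025)&(a>.12)&(a<.3)&(abs(b)<.12)&(q.min(-1)>110)
    if M.sum(): print("dish",np.round(np.percentile(a[M],[0,100]),4),np.round(np.percentile(b[M],[0,100]),4))
    if n=="scene": cv2.imwrite("pics/c4.png",cv2.resize(p[230:320,410:530,::-1],(800,600),interpolation=2))
print(arm.current_time())
```

```text
scene 247 [ 0.1386 -0.0667  0.0158] [ 0.152  -0.0528  0.0268] [ 0.1683 -0.0322  0.0385]
dish [0.1361 0.2563] [-0.0963  0.0896]
top 0
dish [0.1357 0.2058] [0.026  0.0873]
14.1333
```

View pics/c4.png

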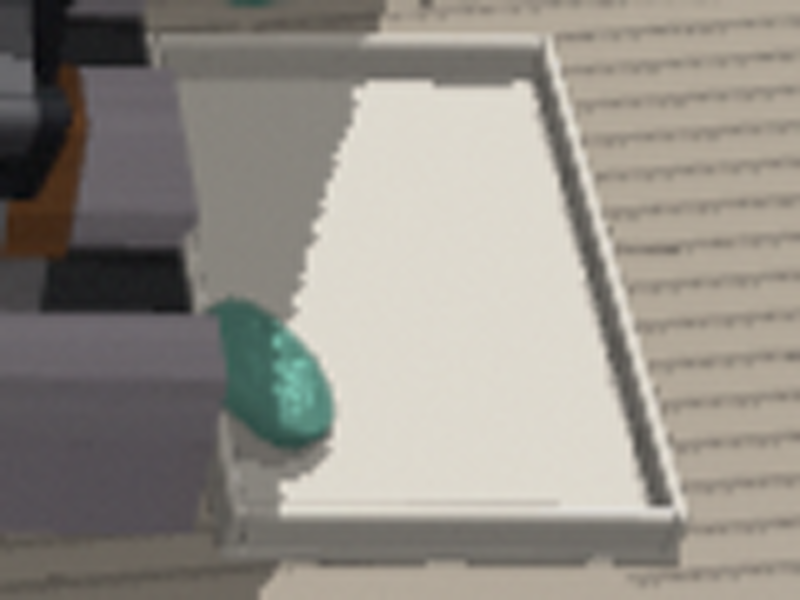

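The glass leans inside the dish. Its top face is centred at plate x≈0.152 and z≈0.027, so its origin is at about dish x -0.05 and z 0.02, which is inside the limits. Now I release the scraper and check that both are stable.

Run:
```python
from rig import arm
from h import *
def g():
    p,d=arm.snapshot("scene"); m=arm.camera_model("scene"); C=cloud(m,d); q=p.astype(int)
    X=C[...,:2]-PC; a=X@EX; b=X@EY
    M=(d>0)&(q[...,1]-q[...,0]>25)&(a>.06)&(a<.26)&(abs(b)<.09)
    P=np.c_[a,b,C[...,2]][...] if 0 else np.c_[a[M],b[M],C[...,2][M]]
    print("glass",len(P),np.round(np.median(P,0),4),np.round(np.percentile(P,98,0),4)); return p,C
arm.move_linear(W(.02,-.045,.0835),.1)
print(arm.move_linear(W(.02,-.045,.080),.02,threshold=4),arm.current_eef_pos(),arm.current_ft_force())
g()
arm.command_gripper(.05); arm.dwell(.2)
arm.move_linear(W(.02,-.045,.20),.1)
arm.goto(W(-.10,.045,.28),down(-4.))
p,C=g(); print(arm.current_time(),arm.current_ft_force())
s=C[190:330,270:450].reshape(-1,3); s=s[(s[:,2]>.105)&(s[:,2]<.14)]
H=s[np.abs((s[:,:2]-PC)@EY+.045)<.03]; print(len(H),np.round(np.c_[(H[:,:2]-PC)@EX,(H[:,:2]-PC)@EY,H[:,2]].min(0),3),np.round(np.c_[(H[:,:2]-PC)@EX,(H[:,:2]-PC)@EY,H[:,2]].max(0),3))
cv2.imwrite("pics/c5.png",cv2.resize(p[170:330,260:530,::-1],(800,474),interpolation=2))
```

```text
True [0.58371142 0.04996887 0.08233725] [-0.15720323 -0.38382475  5.05670206]
glass 253 [ 0.1519 -0.0511  0.0264] [ 0.1683 -0.0308  0.0378]
glass 255 [ 0.1513 -0.0513  0.027 ] [ 0.1685 -0.0304  0.0395]
17.625 [ 0.54756152 -0.14782088  0.13014151]
618 [-0.009 -0.059  0.105] [ 0.051 -0.033  0.128]
```

View pics/c5.png

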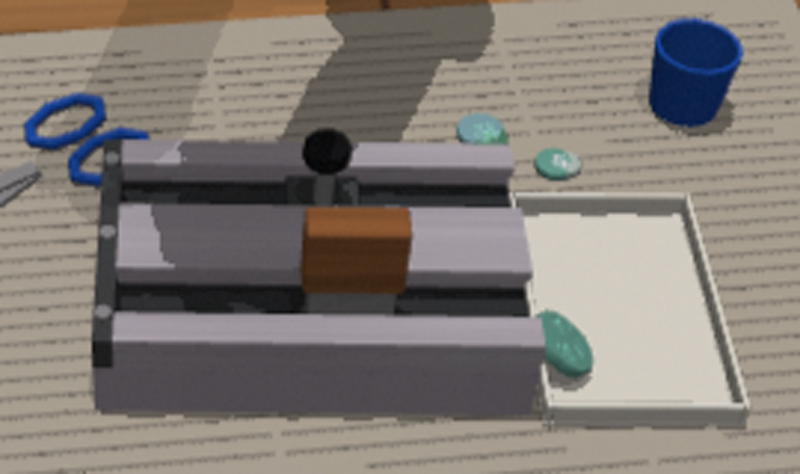

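The scraper stands upright in the slot at (355,250) and is let go. The glass rests still in the dish at (565,343). I hand the job in.

```bash
python3 -c "
from rig import arm
print(arm.finish_job(),arm.current_time())"
```

```text
the job is handed in; nothing more can be done
the job is handed in; nothing more can be done
```

I handed the job in, with no verdict shown: at the last check (17.6 s of 38 s) the glass was still in the dish, leaning on its near edge rather than flat, about 12 mm inside the limit, and the scraper stood upright in the slot, let go.

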